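# Lay a copper strip in the marking gauge and hold the gauge arm at its mark

### The job

Lay the long copper strip flat in the empty long compartment of the marking gauge and let go of it. Then press the black lock button on the gauge so that its telescoping arm is released, pull the arm out by its upright post until the pointer stands over the brass rider on the scale, and keep holding it there: the arm is sprung and runs back if let go, so finish while holding it. Leave the other things on the bench alone.

Things in the scene. Friction and masses are not known exactly. Their poses are not given: they have to be found in the camera images.
- gauge: marking gauge, screwed down: grey plate 148 x 316 x 10 mm (own x -82 to 66, y -158 to 158). Origin on the bench; x away from the robot, yaw within 0.25 rad; the arm extends along +y. On it: long compartment (slot), short one with the steel angle at (-30, -85), dark housing (x 25 to 59, y -155 to -52, 50 high), ticked aluminium scale (x 9 to 23, y -20 to 130, 18 high)
- slot (a point): centre of the floor of the empty long compartment, on the gauge's plate, 10 mm above the bench; gauge x -44, y 72; axes as the gauge's. Inside 40 mm (x) by 138 mm (y, the long way), aluminium walls 4 mm thick and 8 mm high; the long walls have gaps for the fingers, 64 mm wide, at the middle
- strip: the long copper strip, 130 x 32 x 8 mm, 0.2 to 0.4 kg, flat on the bench to the robot's right; origin at the centre of its underside, x along its length, z up; both ends and both faces are alike
- gauge_arm: inner part of the telescoping arm, with post and pointer; slides along the gauge's +y, 0 to 130 mm. Origin at bench height under the post; axes as the gauge's. Locked at 0 (gauge x 42, y -15) at the start. Unlocked, a spring pushes it out about 20 mm by itself in 0.3 s; beyond, the same spring (35 N/m, up to 3 N) pulls it back. Its bar and tube are under 38 mm high
- post (a point): grip point on the arm's upright steel post: round, 18 mm across, from 37 to 72 mm above the bench; this point is on its axis 55 mm above the bench. Below 37 mm is the arm's head block, 20 (x) by 18 mm (y)
- pointer (a point): middle of the arm's pointer, a steel bar 4 mm wide that points from the post's head across scale and compartment (gauge -x, 92 mm long), 26 to 30 mm above the bench; at the same y of the gauge as the post. This point is 58 mm from the post's axis
- lock_button (a joint): travel of the lock button in m: 0 up, 0.006 fully down; spring return, 2 N to start, 5 N fully down. Pressed 4 mm or more it unlocks the arm, which stays free when the button comes up again (hold it down about half a second)
- button_top (a point): centre of the top of the lock button, a black cap 24 mm across that stands 10 mm proud of the housing, 60 mm above the bench; press straight down
- rider: brass rider clamped on the scale: a saddle 20 mm (gauge x) by 6 mm (gauge y), top 22 mm above the bench; it does not move. Origin below its centre at bench height, axes as the gauge's
- rider_mark (a point): centre of the rider's top, 22 mm above the bench: the mark. The pointer passes 4 mm above it; it asks for 50 to 105 mm of arm travel; axes as the gauge's
- offcut: a short copper strip, 70 x 32 x 8 mm, on the bench to the right: leave it
- bracket: flat steel angle, 66 x 36 x 6 mm, lying in the gauge's short compartment: leave it
- bowl0: copper bowl, 76 mm across, 46 mm high, beyond the gauge: leave it
- bowl1: a like copper bowl: leave it
- bowl2: a like copper bowl: leave it
- hammer: hammer lying on the left of the bench: leave it
- brush: brush lying at the right of the bench: leave it
There are look-alikes about, which are no part of the job. Leave any green, purple or white look-alike of the strip alone.

How it is judged:
On the way, in this order (a step that is already met when the one before it is completed fails the run):
1. the long strip lies flat in the long compartment, let go (x of strip in the frame of slot between -0.006 and 0.006 m and y of strip in the frame of slot between -0.006 and 0.006 m and z of strip in the frame of slot between -0.003 and 0.003 m and angle between strip's own z axis and vertical below 0.06 rad and contact force between the fingers and strip below 0.2 N), for 0.2 s.
2. the lock button is pressed (4.5 mm or more) (value of joint lock_button above 0.0045 m), for 0.05 s.
At the end, for the whole second after the job is handed in: The pointer stands over the rider within 4 mm along the scale, at rest (under 10 mm/s), with the fingers bearing on the arm (over 1 N); the long strip lies flat in the long compartment, within 6 mm of its centre each way, 3 mm of its floor and 0.06 rad of level, not touched by the fingers (all of step 1 and y of pointer in the frame of rider_mark between -0.004 and 0.004 m and contact force between the fingers and gauge_arm above 1 N and linear speed of gauge_arm below 0.01 m/s); the arm keeps its last pose, push and grip.
It fails at once if another thing on the bench is moved more than 30 mm (distance of any of offcut, bracket, bowl0, bowl1, bowl2, hammer, brush from where it was at the start of the episode above 0.03 m).
It also fails if it takes over 53 s, if anything falls off the work surface, if the arm or the gripper's body presses on something with over 40 N, if the wrist force passes 120 N, or if a joint passes its speed limit or range.

### The arm

A 7-joint arm with a two-finger parallel gripper is mounted at the origin on the work surface. World frame = base frame: x ahead of the robot, y to its left, z up, the work surface at z = 0. Lengths are in m, angles in rad, forces in N, time in s.
With the tool pointing down it reaches from about 0.4 to 0.85 m from the base axis. Payload 4.5 kg.
Tool frame: the origin (TCP) lies midway between the tips of the shut fingers; the grasp point (between the pads) lies 19 mm behind it; z points along the fingers, y is the line along which they close (so a half turn about z gives the same grasp; the last joint's range is limited). The gripper opens to 88 mm and grips with 3 to 60 N. Pads are 18 mm wide; open, the fingers measure 123 mm over their backs; the gripper's body (75 mm by 187 mm) begins 45 mm behind the grasp point.
Start: joints at [1.19, 0.689, -0.195, 1.565, 0.157, 0.902, -0.215], TCP at [0.252, -0.572, 0.239] pointing down, gripper open.
Joint ranges: [-3.01, 3.01], [-0.46, 2.08], [-1.47, 1.51], [0.13, 2.56], [-1, 4.14], [0.04, 2.09], [-2.66, 2.66]. Speed limits (rad/s): [2.57, 2.57, 3.14, 3.14, 3.14, 3.14, 3.14].

### API

Orientations are given as a 3x3 rotation matrix whose columns are the frame's x, y, z axes.
In Python, from rig import robot gives the robot as it stands.
- The arm moves only by the tool send_rows, never from a script. Its argument "deltas" is a list that holds one entry, the list of rows, each a list of 7 numbers: the shift along the world's x, y, z in cm, then the turn, a rotation vector about the world's x, y, z in degrees, then the opening, from 0 (shut) to 1 (fully open). A call has 1 to 20 rows; each row is the pose to reach, as a shift and turn from the pose commanded when the call began; what a row does not reach only later rows make up. A row lasts 1/12 s, in which the tool goes at most 41.7 mm and 7.16 degrees, less where a joint would pass 70% of its speed; a pose out of reach is approached as far as the arm can. A call with a gripper value outside its range is refused whole. The fingers move at their own pace and stop on an object; the grip force is fixed at half the most. Time passes only in rows, so rows that repeat a pose let the fingers close. It gives the time, the measured TCP pose, the force, the opening and the grip force at its end, in the units of the state.
- robot.read_state(): the state, without advancing time (a new reading comes with each control period).
- robot.snapshot(name): name is "side" or "top"; returns a dict with "color" (384x512x3 uint8, red, green, blue), "intrinsics" (3x3 intrinsics, pixels), "k1" (the pictures are not rectified: a ray, as slopes to the right and down, at radius r is drawn at 1 + k1 r^2 times it, then the intrinsics apply), "world_from_camera" (4x4, takes a point from camera to world coordinates). Camera axes: x right, y down, z forward; pixel columns grow to the right and rows downward; lengths in m; the calibration is good to about 2 mm. A picture is of the moment at which its call begins. There is no depth.
- robot.sign_off(): hands the job in; it is judged then, once.
The state is a dict: "clock": time; "q": joint angles; "qvel": joint speeds; "effort": joint torques, N m; "tcp_pos": TCP position; "ee_rot": TCP orientation; "force": force on the tool from outside, world axes, zero at the start; "torque": the same for the moment, N m; "grip_width": opening from 0.0 (shut) to 1.0 (fully open); "gripper_force": force on a finger pad.
Only numpy, scipy, OpenCV 4.12 (cv2) and the standard library are available. Lean on these libraries where they do the work, as an engineer would, in place of code of your own. Each camera call takes 0.05 s, during which the arm holds its last target. There are 200 camera calls.

## Working session

There is one attempt and no reset: what is moved stays moved. The work goes in short steps, Python scripts to look and compute and a tool call to move; the robot and the scene stay as the last step left them, time stands still between calls to the robot, and variables do not carry over. Pictures are saved under pics/ and viewed, at most 10 in all, crops included, and the job is handed in when it is done.

Besides the shell and the picture viewer there is one more tool, called in YAML: its name, and indented under it one key for each argument. send_rows: Moves the arm, as the interface text tells. Its arguments: {"type":"object","properties":{"deltas":{"type":"array","items":{"type":"array","items":{"type":"array","items":{"type":"number"}}}}},"required":["deltas"]}

```bash
mkdir -p pics
cat > h.py <<'E'
import numpy as np,cv2
from rig import robot
def snap(n,f=None):
    s=robot.snapshot(n)
    if f: cv2.imwrite('pics/'+f,cv2.cvtColor(s['color'],cv2.COLOR_RGB2BGR))
    return s
def ray(s,uv):
    K=np.array(s['intrinsics']);uv=np.atleast_2d(np.array(uv,float))
    d=(uv-K[:2,2])/[K[0,0],K[1,1]];x=d.copy()
    for _ in range(30): x=d/(1+s['k1']*(x**2).sum(1,keepdims=True))
    T=np.array(s['world_from_camera']);return T[:3,3],np.c_[x,np.ones(len(x))]@T[:3,:3].T
def plane(s,uv,z):
    o,r=ray(s,uv);return (o+r*((z-o[2])/r[:,2:]))[:,:2]
def proj(s,P):
    T=np.array(s['world_from_camera']);p=(np.atleast_2d(P)-T[:3,3])@T[:3,:3];x=p[:,:2]/p[:,2:]
    x=x*(1+s['k1']*(x**2).sum(1,keepdims=True));K=np.array(s['intrinsics']);return x*[K[0,0],K[1,1]]+K[:2,2]
E
python3 - <<'E'
from h import *
for n in('top','side'):
    s=snap(n,n+'0.png');print(np.round(s['world_from_camera'],3),s['intrinsics'],s['k1'])
st=robot.read_state();print(st)
E
```

```text
[[-0.026 -0.997  0.07   0.421]
 [-1.     0.027  0.002 -0.02 ]
 [-0.004 -0.07  -0.998  1.44 ]
 [ 0.     0.     0.     1.   ]] [[475.97381954   0.         250.12666377]
 [  0.         475.97381954 193.70970637]
 [  0.           0.           1.        ]] -0.04974450442967253
[[-0.765 -0.443  0.468 -0.056]
 [-0.644  0.517 -0.564  0.657]
 [ 0.008 -0.733 -0.68   0.883]
 [ 0.     0.     0.     1.   ]] [[381.63933053   0.         253.03707977]
 [  0.         381.63933053 188.05355233]
 [  0.           0.           1.        ]] 0.0006148124620933322
{'clock': 0.1, 'q': array([ 1.18981333,  0.6899042 , -0.19451788,  1.56619283,  0.15729495,
        0.90248643, -0.21510357]), 'qvel': array([ 2.22877426e-04, -8.78315701e-04, -1.96212861e-03, -3.75387053e-03,
       -7.89999901e-04,  4.96372881e-06,  2.50438462e-03]), 'effort': array([-3.30041497e-03, -5.28501570e+01, -1.27174772e+00, -1.53837472e+01,
       -5.26606722e-02,  1.94689019e-03,  2.30482658e-05]), 'tcp_pos': array([ 0.25161367, -0.57152413,  0.2380002 ]), 'ee_rot': array([[ 9.15178724e-01,  4.03047577e-01, -7.44612542e-04],
       [ 4.03048250e-01, -9.15177632e-01,  1.41755455e-03],
       [-1.10110818e-04, -1.59743054e-03, -9.99998718e-01]]), 'force': array([ 0.40560159, -0.3527613 , -0.4594087 ]), 'torque': array([-0.00585007,  0.02947885, -0.01262242]), 'gripper_force': 0.0, 'grip_width': 1.0018876933450174}
```

View pics/top0.png

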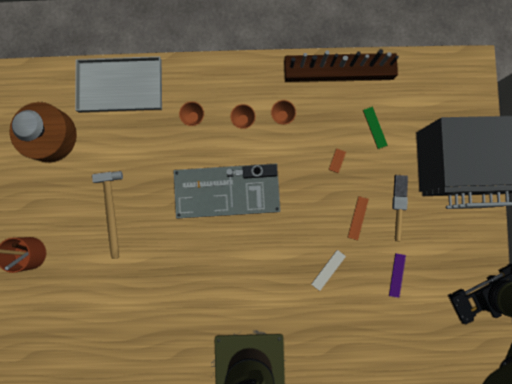

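View pics/side0.png

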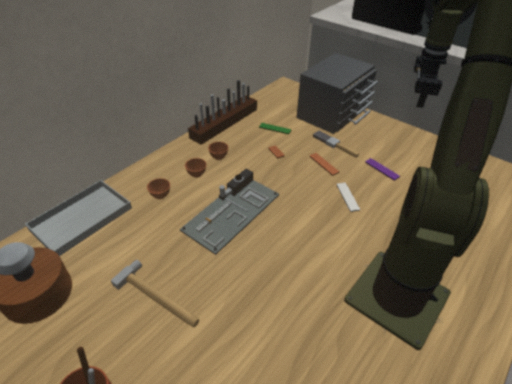

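The top view shows the strip at (358,218), the gauge at (227,191) and its button at (257,171). The offcut is at (337,160). Next I'll measure the gauge and strip.

```bash
cat > m.py <<'E'
from h import *
s=snap('top');im=s['color'];hsv=cv2.cvtColor(im,cv2.COLOR_RGB2HSV)
print('px',hsv[205,200],hsv[218,358],hsv[230,240])
def rect(m,roi,z):
    u0,v0,u1,v1=roi;mm=np.zeros_like(m);mm[v0:v1,u0:u1]=m[v0:v1,u0:u1]
    c=max(cv2.findContours(mm,cv2.RETR_EXTERNAL,cv2.CHAIN_APPROX_NONE)[0],key=cv2.contourArea)
    P=plane(s,c[:,0,:],z);return cv2.minAreaRect((P*1000).astype(np.float32)),cv2.boundingRect(c)
g=((hsv[...,1]<75)).astype(np.uint8)
g=cv2.morphologyEx(g,cv2.MORPH_CLOSE,np.ones((5,5)))
print('gauge',rect(g,(165,155,290,225),.01))
r=((hsv[...,0]<11)&(hsv[...,1]>130)).astype(np.uint8)
print('strip',rect(r,(342,190,375,245),.008))
E
python3 m.py
python3 - <<'E'
import cv2
a=cv2.imread('pics/top0.png')[155:225,165:290];cv2.imwrite('pics/c0.png',cv2.resize(a,None,fx=6,fy=6,interpolation=2))
E
```

```text
px [81 27 93] [ 10 174 132] [ 19 129 152]
gauge (((532.3102416992188, 54.28716278076172), (147.31040954589844, 314.8984375), 2.12180495262146), (174, 164, 106, 55))
strip (((439.2891845703125, -339.2558898925781), (26.2098331451416, 121.18307495117188), 72.54805755615234), (349, 198, 18, 41))
```

View pics/c0.png

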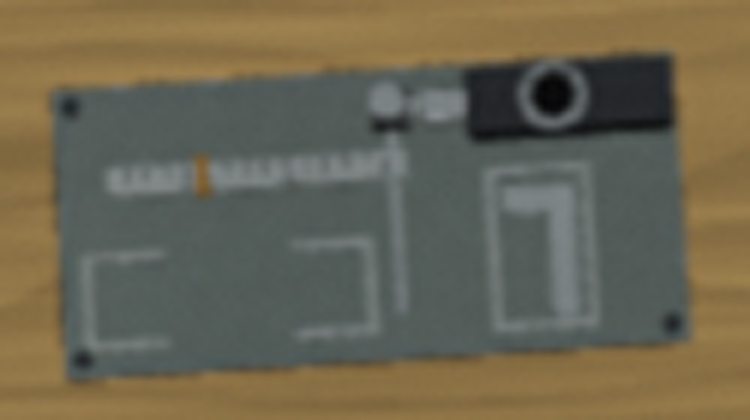

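The crop shows the slot at lower left and the bracket compartment at lower right. The brass rider is at crop (203,175), i.e. image (199,184), with the post at image (230,172) and the button at (257,171). I'll check the gauge frame against these known features.

```bash
cat > fe.py <<'E'
from h import *
def cen(s,w,z):
    w=w.astype(float);v,u=np.nonzero(w>0);return plane(s,[[np.average(u,weights=w[v,u]),np.average(v,weights=w[v,u])]],z)[0]*1000
a=np.radians(2.12);R=np.array([[np.cos(a),-np.sin(a)],[np.sin(a),np.cos(a)]]);O=np.array([532.3,54.3])-R@[-8,0]
tog=lambda p:np.round((np.array(p)-O)@R,1)
if __name__=='__main__':
    s=snap('top');hsv=cv2.cvtColor(s['color'],cv2.COLOR_RGB2HSV).astype(int)
    def roi(m,u0,v0,u1,v1):
        z=np.zeros(m.shape);z[v0:v1,u0:u1]=m[v0:v1,u0:u1];return z
    print(hsv[180:188,199])
    b=roi((hsv[...,0]<25)&(hsv[...,1]>110),193,178,206,191);print('rider',b.sum(),tog(cen(s,b,.022)))
    d=roi(hsv[...,2]<40,252,167,263,176);print('button',d.sum(),tog(cen(s,d,.06)))
    print('post',tog(plane(s,[[229.7,171.7]],.072)*1000))
    c=np.array([[85,255],[370,240],[378,332],[90,347]])/6+[164.6,154.6]
    q=plane(s,c,.018)*1000;print('slot corners',tog(q),tog(q.mean(0)))
    o=np.array([[70,107],[83,360],[672,322]])/6+[164.6,154.6];print('screws',tog(plane(s,o,.01)*1000))
    print('edge',tog(plane(s,np.array([[52,90],[70,380],[690,340]])/6+[164.6,154.6],.01)*1000))
    for n in [(-44,72),(42,-15)]: print(n,O+R@n)
    r=roi((hsv[...,0]<13)&(hsv[...,1]>140),342,190,375,245)
    v,u=np.nonzero(r);P=plane(s,np.c_[u,v],.008)*1000;w,V=np.linalg.eigh(np.cov(P.T));print('strip',P.mean(0),np.degrees(np.arctan2(V[1,1],V[0,1])),np.sqrt(12*w))
E
python3 fe.py
```

```text
[[ 33  31  91]
 [ 20  95 107]
 [ 18  96 122]
 [ 18  89 126]
 [ 18 102 125]
 [ 18 120 123]
 [ 19 142 113]
 [ 20 104  98]]
rider 9.0 [14.8 82.1]
button 34.0 [ 41.4 -95.2]
post [[ 40.8 -16.3]]
slot corners [[-19.5 143. ]
 [-21.    0.2]
 [-67.2  -1. ]
 [-65.6 142.9]] [-43.3  71.3]
screws [[  56.3  147.8]
 [ -71.5  148. ]
 [ -71.2 -147.9]]
edge [[  65.5  156.5]
 [ -81.1  155. ]
 [ -80.8 -156.3]]
(-44, 72) [493.66117777 124.91898765]
(42, -15) [582.82066516  41.15989377]
strip [ 439.30210297 -339.38779669] 163.09175649628602 [ 29.97182139 127.36895591]
```

send_rows:
  deltas:
    - [[9, 12, -6, 0, 0, -20, 1], [18.8, 23.2, -13.8, 0, 0, -40.8, 1], [18.8, 23.2, -13.8, 0, 0, -40.8, 1], [18.8, 23.2, -13.8, 0, 0, -40.8, 1], [18.8, 23.2, -13.8, 0, 0, -40.8, 1], [18.8, 23.2, -13.8, 0, 0, -40.8, 1], [18.8, 23.2, -13.8, 0, 0, -40.8, 1], [18.8, 23.2, -13.8, 0, 0, -40.8, 1], [18.8, 23.2, -13.8, 0, 0, -40.8, 1], [18.8, 23.2, -13.8, 0, 0, -40.8, 1], [18.8, 23.2, -13.8, 0, 0, -40.8, 1], [18.8, 23.2, -13.8, 0, 0, -40.8, 1]]

```text
clock: 1.2
tcp_pos: [0.4389, -0.342, 0.1013]
ee_rot: [[0.955, -0.296, -0.0], [-0.296, -0.955, -0.002], [0.0, 0.002, -1.0]]
force: [-0.7, 0.2, 0.6]
grip_width: 0.999
gripper_force: 0.0
```

Run:
```python
from h import *
st=robot.read_state();print(st['tcp_pos'],st['ee_rot'],st['q'],st['force'])
```

```text
[ 0.43887335 -0.34200848  0.10128282] [[ 9.55321775e-01 -2.95567764e-01 -6.06651424e-05]
 [-2.95567369e-01 -9.55320120e-01 -1.84355358e-03]
 [ 4.86940379e-04  1.77911752e-03 -9.99998299e-01]] [ 0.54463081  0.80491198  0.05697417  1.89411841 -0.092013    0.44404911
 -1.20360624] [-0.73982796  0.15591886  0.61548165]
```

send_rows:
  deltas:
    - [[0, 0, -4, 0, 0, 0, 1], [0, 0, -7, 0, 0, 0, 1], [0, 0, -8, 0, 0, 0, 1], [0, 0, -8, 0, 0, 0, 1], [0, 0, -8, 0, 0, 0, 1], [0, 0, -8, 0, 0, 0, 1]]

```text
clock: 1.7
tcp_pos: [0.4404, -0.3414, 0.0223]
ee_rot: [[0.956, -0.294, 0.002], [-0.294, -0.956, -0.002], [0.002, 0.001, -1.0]]
force: [0.6, -0.2, -0.2]
grip_width: 1.004
gripper_force: 0.0
```

send_rows:
  deltas:
    - [[-0.1, 0.2, -1, 0, 0, 0, 1], [-0.1, 0.2, -1.85, 0, 0, 0, 1], [-0.1, 0.2, -1.85, 0, 0, 0, 1], [-0.1, 0.2, -1.85, 0, 0, 0, 0.3], [-0.1, 0.2, -1.85, 0, 0, 0, 0.2], [-0.1, 0.2, -1.85, 0, 0, 0, 0.2], [-0.1, 0.2, -1.85, 0, 0, 0, 0.2], [-0.1, 0.2, -1.85, 0, 0, 0, 0.2], [-0.1, 0.2, -1.85, 0, 0, 0, 0.2], [-0.1, 0.2, -1.85, 0, 0, 0, 0.2], [-0.1, 0.2, -1.85, 0, 0, 0, 0.2], [-0.1, 0.2, -1.85, 0, 0, 0, 0.2]]

```text
clock: 2.7
tcp_pos: [0.4389, -0.3381, 0.0023]
ee_rot: [[0.956, -0.293, 0.0], [-0.293, -0.956, -0.0], [0.0, 0.0, -1.0]]
force: [-0.1, -0.3, 0.7]
grip_width: 0.357
gripper_force: 30.0
```

send_rows:
  deltas:
    - [[0, 0, 3, 0, 0, 0, 0.2], [0, 0, 6, 0, 0, 0, 0.2], [0, 0, 9, 0, 0, 0, 0.2], [0.5, 4, 10, 0, 0, 7, 0.2], [1, 7, 10, 0, 0, 14, 0.2], [1.5, 10, 10, 0, 0, 21, 0.2], [2, 13, 10, 0, 0, 28, 0.2], [2.4, 16, 10, 0, 0, 35, 0.2], [2.7, 19, 10, 0, 0, 42, 0.2], [3, 22, 10, 0, 0, 49, 0.2], [3.3, 25, 10, 0, 0, 56, 0.2], [3.6, 28, 10, 0, 0, 63, 0.2], [4, 31, 10, 0, 0, 70, 0.2], [4.3, 34, 10, 0, 0, 77, 0.2], [4.6, 37, 10, 0, 0, 84, 0.2], [5, 40, 10, 0, 0, 91, 0.2], [5.3, 43, 10, 0, 0, 98, 0.2], [5.5, 45, 10, 0, 0, 105, 0.2], [5.5, 46.3, 10, 0, 0, 109.2, 0.2], [5.5, 46.3, 10, 0, 0, 109.2, 0.2]]

```text
clock: 4.37
tcp_pos: [0.4938, 0.1293, 0.1022]
ee_rot: [[-0.045, 0.999, 0.001], [0.999, 0.045, 0.004], [0.004, 0.001, -1.0]]
force: [0.3, -0.4, -2.2]
grip_width: 0.354
gripper_force: 30.0
```

send_rows:
  deltas:
    - [[0, 0, -1, 0, 0, 0, 0.2], [0, 0, -4, 0, 0, 0, 0.2], [0, 0, -5, 0, 0, 0, 0.2], [0, 0, -5, 0, 0, 0, 0.2], [0, 0, -5, 0, 0, 0, 0.2], [0, 0, -5, 0, 0, 0, 0.2]]

```text
clock: 4.87
tcp_pos: [0.4941, 0.1243, 0.0527]
ee_rot: [[-0.036, 0.999, 0.0], [0.999, 0.036, -0.0], [-0.0, 0.0, -1.0]]
force: [0.6, -1.2, -1.6]
grip_width: 0.357
gripper_force: 30.0
```

Run:
```python
from h import *
from fe import *
import fe
st=robot.read_state();p=st['tcp_pos'];print(p,tog(p[:2]*1000),np.degrees(np.arctan2(st['ee_rot'][1,1],st['ee_rot'][0,1])))
s=snap('top');hsv=cv2.cvtColor(s['color'],cv2.COLOR_RGB2HSV).astype(int)
c=snap('side','side1.png')
z=p[2]+.006
a=np.hstack([cv2.resize(q[v:v+84,u:u+112],None,fx=3.5,fy=5,interpolation=2) for q,u,v in((s['color'],170,150),(c['color'],175,165))])
cv2.imwrite('pics/c1.png',a[:,:,::-1])
```

```text
[0.49414773 0.12428816 0.0526648 ] [-43.5  71.4] 2.0773084280583953
```

View pics/c1.png

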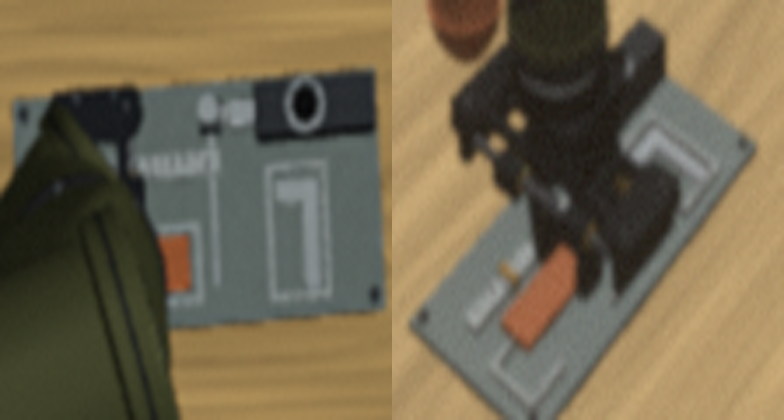

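Left panel, top view: the strip's near-bracket end is at crop x≈191, rows 236–291, heading into the slot. I'll compute where that end and the far end (side view) lie.

Run:
```python
from h import *
from fe import *
s=snap('top');c=snap('side')
def mk(s,u0,v0,u1,v1):
    h=cv2.cvtColor(s['color'],cv2.COLOR_RGB2HSV);m=((h[...,0]<13)|(h[...,0]>172))&(h[...,1]>125)&(h[...,2]>70)
    z=np.zeros(m.shape,bool);z[v0:v1,u0:u1]=m[v0:v1,u0:u1];v,u=np.nonzero(z);return np.c_[u,v]
for s_,roi in((s,(205,190,240,215)),(c,(195,205,245,240))):
    q=mk(s_,*roi);g=tog(plane(s_,q,.058)*1000);print(len(q),g.min(0),g.max(0),np.percentile(g,[3,97],axis=0))
print(robot.read_state()['tcp_pos'])
```

```text
80 [-59.2   8.3] [-29.3  31.8] [[-58.726   8.774]
 [-29.774  29.126]]
203 [-61.3  60. ] [-27.4 138.8] [[-59.894  64.336]
 [-31.318 136.088]]
[0.49445927 0.12496587 0.0530579 ]
```

send_rows:
  deltas:
    - [[0, 0, -1.5, 0, 0, 0, 0.2], [0, 0, -2.5, 0, 0, 0, 0.2], [0, 0, -3.2, 0, 0, 0, 0.2], [0, 0, -3.7, 0, 0, 0, 0.2], [0, 0, -4.0, 0, 0, 0, 0.2], [0, 0, -4.0, 0, 0, 0, 0.2], [0, 0, -4.0, 0, 0, 0, 0.2]]

```text
clock: 5.65
tcp_pos: [0.494, 0.1251, 0.0123]
ee_rot: [[-0.038, 0.999, 0.0], [0.999, 0.038, 0.0], [0.0, 0.0, -1.0]]
force: [0.3, 0.9, -2.0]
grip_width: 0.358
gripper_force: 30.0
```

send_rows:
  deltas:
    - [[0, 0, 0, 0, 0, 0, 0.42], [0, 0, 0, 0, 0, 0, 0.5], [0, 0, 0, 0, 0, 0, 0.5], [0, 0, 0, 0, 0, 0, 0.5], [0, 0, 1, 0, 0, 0, 0.5], [0, 0, 4, 0, 0, 0, 0.5], [0, 0, 8, 0, 0, 0, 0.5], [0, 0, 12, 0, 0, 0, 0.5], [0, 0, 12, 0, 0, 0, 0]]

```text
clock: 6.4
tcp_pos: [0.4974, 0.1262, 0.139]
ee_rot: [[-0.037, 0.999, 0.011], [0.999, 0.037, 0.004], [0.003, 0.011, -1.0]]
force: [0.0, 0.7, 0.3]
grip_width: 0.447
gripper_force: 0.0
```

send_rows:
  deltas:
    - [[1.5, -3, 0, 0, 0, 0, 0], [3.5, -6, 0, 0, 0, 0, 0], [5.5, -9, 0, 0, 0, 0, 0], [7, -12, 0, 0, 0, 0, 0], [8.5, -15, -1, 0, 0, 0, 0], [9.2, -16.4, -3, 0, 0, 0, 0], [9.2, -16.4, -4, 0, 0, 0, 0], [9.2, -16.4, -4, 0, 0, 0, 0], [9.2, -16.4, -4, 0, 0, 0, 0], [9.2, -16.4, -4, 0, 0, 0, 0]]

```text
clock: 7.23
tcp_pos: [0.5857, -0.0367, 0.0931]
ee_rot: [[-0.041, 0.999, 0.0], [0.999, 0.041, 0.001], [0.001, 0.0, -1.0]]
force: [-1.3, 0.4, 0.5]
grip_width: 0.005
gripper_force: 0.0
```

Run:
```python
from h import *
from fe import *
s=snap('top');c=snap('side')
for s_,(u0,v0,u1,v1) in((s,(170,185,240,220)),(c,(185,195,262,250))):
    h=cv2.cvtColor(s_['color'],cv2.COLOR_RGB2HSV);m=((h[...,0]<13)|(h[...,0]>172))&(h[...,1]>125)&(h[...,2]>70)
    z=np.zeros(m.shape,bool);z[v0:v1,u0:u1]=m[v0:v1,u0:u1];v,u=np.nonzero(z);g=tog(plane(s_,np.c_[u,v],.018)*1000)
    print(len(g),g.min(0),g.max(0),g.mean(0))
st=robot.read_state();print(st['tcp_pos'],tog(st['tcp_pos'][:2]*1000))
a=np.hstack([cv2.resize(q[v:v+84,u:u+112],None,fx=3.5,fy=5,interpolation=2) for q,u,v in((s['color'],170,150),(c['color'],175,165))])
cv2.imwrite('pics/c2.png',a[:,:,::-1])
```

```text
427 [-59.9   8.5] [-29.8 135.3] [-44.96252927  72.13091335]
309 [-61.8  11.7] [-31.7 137.8] [-47.03300971  76.05566343]
[ 0.58610054 -0.03707213  0.09331175] [ 42.4 -93.3]
```

View pics/c2.png

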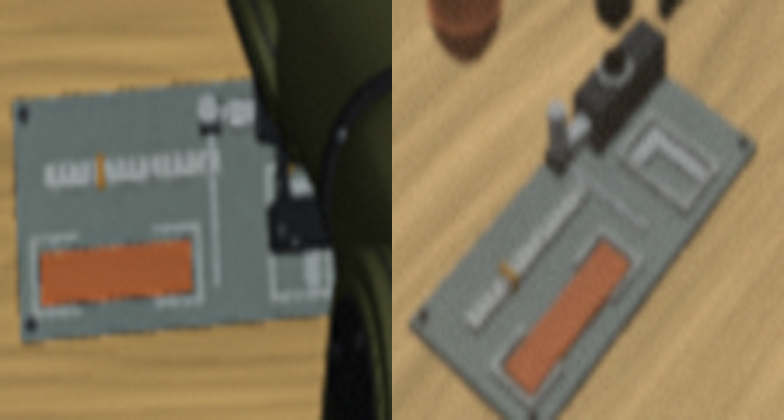

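The strip lies centred in the slot: the top view mask puts it at gauge (-45, 72). Now the button.

send_rows:
  deltas:
    - [[0, -0.15, -2, 0, 0, 0, 0], [0, -0.15, -3, 0, 0, 0, 0], [0, -0.15, -3.5, 0, 0, 0, 0], [0, -0.15, -3.8, 0, 0, 0, 0], [0, -0.15, -3.9, 0, 0, 0, 0], [0, -0.15, -3.9, 0, 0, 0, 0], [0, -0.15, -3.9, 0, 0, 0, 0], [0, -0.15, -3.9, 0, 0, 0, 0]]

```text
clock: 8.0
tcp_pos: [0.5856, -0.0399, 0.0545]
ee_rot: [[-0.038, 0.999, -0.0], [0.999, 0.038, 0.0], [0.0, -0.0, -1.0]]
force: [-2.2, 0.7, 7.0]
grip_width: 0.005
gripper_force: 4.0
```

send_rows:
  deltas:
    - [[0, 0, 0, 0, 0, 0, 0], [0, 0, 3, 0, 0, 0, 0], [0, 0, 7, 0, 0, 0, 0], [0, 0, 7, 0, 0, 7, 0], [0, 0, 7, 0, 0, 14, 0.2], [0, 0, 7, 0, 0, 21, 0.5], [0, 0, 7, 0, 0, 28, 0.7], [0, 0, 7, 0, 0, 35, 0.7], [0, 0, 7, 0, 0, 42, 0.7], [0, 0, 7, 0, 0, 49, 0.7], [0, 0, 7, 0, 0, 56, 0.7], [0, 0, 7, 0, 0, 63, 0.7], [0, 0, 7, 0, 0, 70, 0.7], [0, 0, 7, 0, 0, 77, 0.7], [0, 0, 7, 0, 0, 84, 0.7], [0, 0, 7, 0, 0, 90, 0.7], [0, 0, 7, 0, 0, 90, 0.7]]

```text
clock: 9.42
tcp_pos: [0.5858, -0.0406, 0.1233]
ee_rot: [[-0.999, -0.04, -0.0], [-0.04, 0.999, 0.0], [0.0, 0.0, -1.0]]
force: [0.9, 0.4, 0.1]
grip_width: 0.699
gripper_force: 0.0
```

Run:
```python
from h import *
from fe import *
s=snap('top');c=snap('side')
st=robot.read_state();print(st['tcp_pos'],tog(st['tcp_pos'][:2]*1000),st['q'])
a=np.hstack([cv2.resize(q[v:v+84,u:u+112],None,fx=3.5,fy=5,interpolation=2) for q,u,v in((s['color'],170,150),(c['color'],175,165))])
cv2.imwrite('pics/c3.png',a[:,:,::-1])
```

```text
[ 0.58585248 -0.04047506  0.12337873] [ 42.  -96.7] [ 0.41264502  0.90372352 -0.77170267  1.76281361  0.83094458  0.8353951
  0.8425263 ]
```

View pics/c3.png

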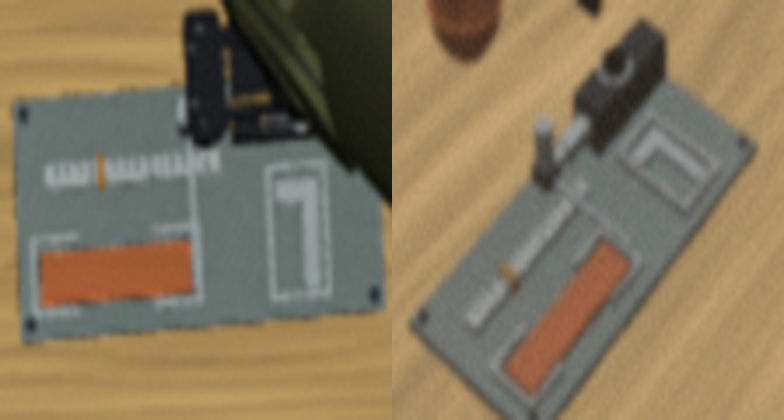

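The side view shows the arm released, with the post sprung out by about 20 mm (crop (545,140)). Next is grasping the post.

send_rows:
  deltas:
    - [[-0.1, 3, 0, 0, 0, 0, 0.55], [-0.2, 6, 0, 0, 0, 0, 0.55], [-0.4, 9, 0, 0, 0, 0, 0.55], [-0.4, 10.2, 0, 0, 0, 0, 0.55], [-0.4, 10.2, -1, 0, 0, 0, 0.55], [-0.4, 10.2, -2, 0, 0, 0, 0.55], [-0.4, 10.2, -2.5, 0, 0, 0, 0.55], [-0.4, 10.2, -2.5, 0, 0, 0, 0.55], [-0.4, 10.2, -2.5, 0, 0, 0, 0.55]]

```text
clock: 10.27
tcp_pos: [0.5816, 0.0592, 0.0972]
ee_rot: [[-0.999, -0.035, -0.002], [-0.035, 0.999, -0.002], [0.002, -0.001, -1.0]]
force: [0.5, 0.0, 0.6]
grip_width: 0.548
gripper_force: 0.0
```

Run:
```python
from h import *
from fe import *
c=snap('side')
st=robot.read_state();print(st['tcp_pos'],tog(st['tcp_pos'][:2]*1000))
cv2.imwrite('pics/c4.png',cv2.resize(c['color'][130:230,170:280],None,fx=5,fy=5,interpolation=2)[:,:,::-1])
```

```text
[0.5819005  0.05979017 0.09774339] [41.8  3.7]
```

View pics/c4.png

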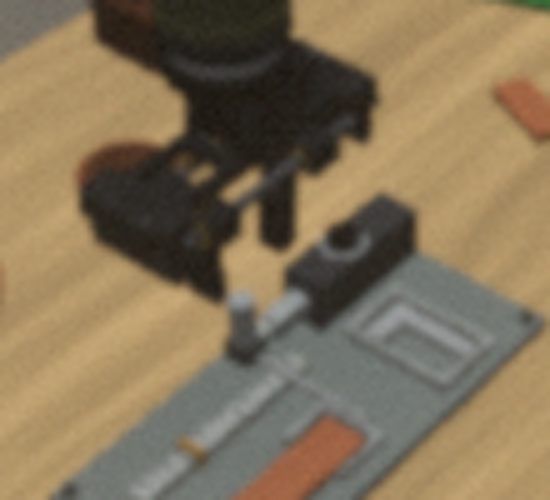

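The fingers straddle above; the post top is at crop (240,299), i.e. image (218,190). I'll compute its gauge y.

Run:
```python
from h import *
from fe import *
c=snap('side');print(tog(plane(c,[[217.6,189.6]],.072)*1000),proj(c,[[.5819,.0598,.0977]]),proj(c,[[.5819,.0598+.024,.0977],[.5819,.0598-.024,.0977]]))
```

```text
[[41.2  5.6]] [[217.41758925 183.07190145]] [[211.89414876 187.10857571]
 [222.81461737 179.12760081]]
```

send_rows:
  deltas:
    - [[0, 0.15, -2, 0, 0, 0, 0.55], [0, 0.15, -4, 0, 0, 0, 0.55], [0, 0.15, -5.2, 0, 0, 0, 0.55], [0, 0.15, -5.5, 0, 0, 0, 0.55], [0, 0.15, -5.5, 0, 0, 0, 0.55], [0, 0.15, -5.5, 0, 0, 0, 0.1], [0, 0.15, -5.5, 0, 0, 0, 0.1], [0, 0.15, -5.5, 0, 0, 0, 0.1], [0, 0.15, -5.5, 0, 0, 0, 0.1], [0, 0.15, -5.5, 0, 0, 0, 0.1], [0, 0.15, -5.5, 0, 0, 0, 0.1], [0, 0.15, -5.5, 0, 0, 0, 0.1]]

```text
clock: 11.37
tcp_pos: [0.5822, 0.0632, 0.0437]
ee_rot: [[-0.999, -0.038, 0.001], [-0.038, 0.999, 0.0], [-0.001, 0.0, -1.0]]
force: [0.1, 0.6, 2.8]
grip_width: 0.192
gripper_force: 30.0
```

```bash
cat > e.py <<'E'
from h import *
from fe import *
st=robot.read_state();print(st['tcp_pos'],tog(st['tcp_pos'][:2]*1000),st['force'],st['gripper_force'])
for n,roi in(('top',(193,178,206,191)),('side',(200,210,215,226))):
    s=snap(n);h=cv2.cvtColor(s['color'],cv2.COLOR_RGB2HSV).astype(int)
    m=(h[...,0]>13)&(h[...,0]<25)&(h[...,1]>85);z=np.zeros(m.shape);u0,v0,u1,v1=roi;z[v0:v1,u0:u1]=m[v0:v1,u0:u1]
    v,u=np.nonzero(z);g=tog(plane(s,np.c_[u,v],.022)*1000)
    print(n,len(g),g.mean(0),g.min(0),g.max(0))
    cv2.imwrite('pics/%s_%d.png'%(n,st['clock']*100),s['color'][:,:,::-1])
E
python3 e.py
```

```text
[0.58223592 0.06317724 0.04374141] [42.2  7. ] [0.05125962 0.55766375 2.84620437] 29.999980498105288
top 15 [16.34666667 81.84      ] [ 6.6 79.2] [25.  85.3]
side 13 [19.93076923 82.27692308] [ 4. 69.] [59.8 87.5]
```

send_rows:
  deltas:
    - [[0, 0.5, 0, 0, 0, 0, 0.1], [-0.05, 1.3, 0, 0, 0, 0, 0.1], [-0.1, 2.3, 0, 0, 0, 0, 0.1], [-0.1, 3.3, 0, 0, 0, 0, 0.1], [-0.15, 4.3, 0, 0, 0, 0, 0.1], [-0.2, 5.3, 0, 0, 0, 0, 0.1], [-0.25, 6.3, 0, 0, 0, 0, 0.1], [-0.25, 7, 0, 0, 0, 0, 0.1], [-0.3, 7.5, 0, 0, 0, 0, 0.1], [-0.3, 7.5, 0, 0, 0, 0, 0.1], [-0.3, 7.5, 0, 0, 0, 0, 0.1], [-0.3, 7.5, 0, 0, 0, 0, 0.1], [-0.3, 7.5, 0, 0, 0, 0, 0.1]]

```text
clock: 12.55
tcp_pos: [0.5796, 0.1369, 0.0437]
ee_rot: [[-0.999, -0.037, 0.001], [-0.037, 0.999, -0.001], [-0.001, -0.001, -1.0]]
force: [-0.4, -2.6, 7.0]
grip_width: 0.195
gripper_force: 30.0
```

```bash
python3 e.py
python3 - <<'E'
import cv2,glob,os
f=max(glob.glob('pics/side_*'),key=os.path.getmtime);g=max(glob.glob('pics/top_*'),key=os.path.getmtime)
a=cv2.hconcat([cv2.resize(cv2.imread(x)[v:v+50,u:u+50],(400,400),interpolation=2) for x,u,v in((f,185,200),(g,175,170))]);cv2.imwrite('pics/c5.png',a)
E
```

```text
[0.57955477 0.1369208  0.04370191] [42.3 80.8] [-0.40409155 -2.57475227  7.0076261 ] 30.000795498490334e.py:8: RuntimeWarning: Mean of empty slice.
  print(n,len(g),g.mean(0),g.min(0),g.max(0))
  ret = um.true_divide(
Traceback (most recent call last):
  File "e.py", line 8, in <module>
    print(n,len(g),g.mean(0),g.min(0),g.max(0))
                             ~~~~~^^^
ValueError: zero-size array to reduction operation minimum which has no identity
```

View pics/c5.png

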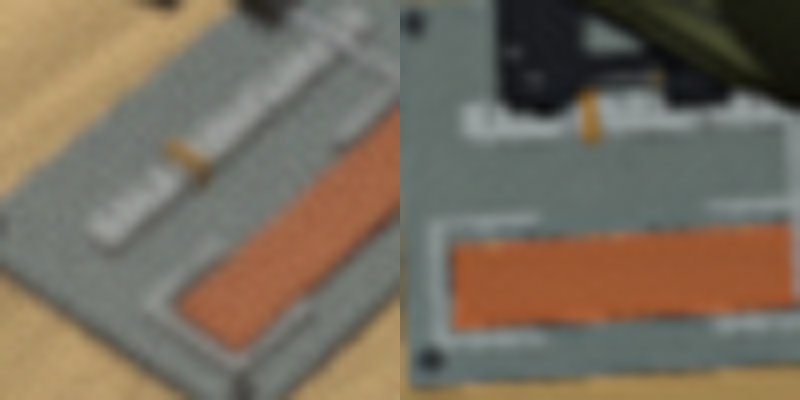

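That crop was stale: it was taken before the pull, because the script stopped where the gripper now hides the rider. I'll take fresh pictures.

Run:
```python
from h import *
from fe import *
L=[]
for n,u,v in(('side',185,200),('top',175,170)):
    s=snap(n);L.append(cv2.resize(s['color'][v:v+50,u:u+50],(400,400),interpolation=2))
    print(n,proj(s,np.array([[*(O+R@[x,82])/1000,z] for x,z in((16,.022),(-5,.028),(-45,.028))])))
cv2.imwrite('pics/c6.png',np.hstack(L)[:,:,::-1])
```

```text
side [[207.90192284 218.50424511]
 [212.87955063 220.35147235]
 [222.86911302 226.56820605]]
top [[198.21980235 183.92529248]
 [198.38399803 190.75159085]
 [199.13370064 204.13998101]]
```

View pics/c6.png

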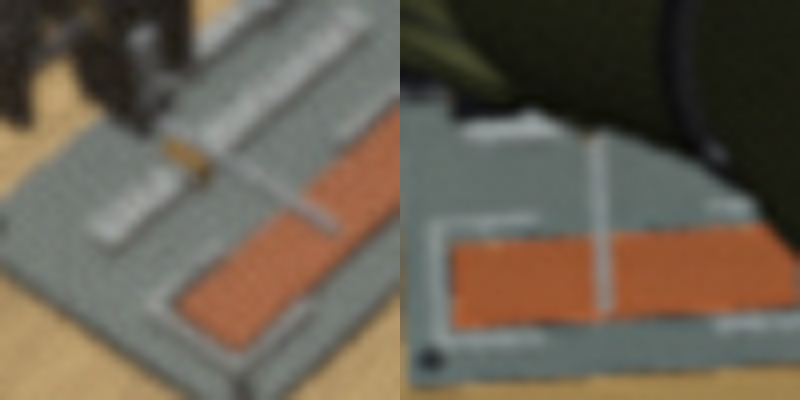

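Fresh pictures: the pointer lies across the scale next to the rider, at image column ≈199.6 in the top view. I'll measure both to subpixel.

Run:
```python
from h import *
from fe import *
import glob
# rider from saved unoccluded pics (first top picture and pre-pull ones)
s=snap('top');c=snap('side')
def rid(img,s,rows,u0,u1,z=.022):
    h=cv2.cvtColor(img,cv2.COLOR_BGR2HSV).astype(float);out=[]
    for v in rows:
        w=np.clip(h[v,u0:u1,1]-45,0,None);out.append([np.average(np.arange(u0,u1),weights=w),v])
    return tog(plane(s,out,z)*1000)
for f in ['pics/top0.png']+sorted(glob.glob('pics/top_*.png'))[:2]:
    g=rid(cv2.imread(f),s,range(182,187),195,204);print(f,g[:,1],g[:,1].mean())
im=s['color'].astype(float);out=[]
for v in list(range(191,197))+list(range(202,207)):
    row=im[v,194:207,2];w=np.clip(row-np.median(row)-6,0,None)
    out.append([np.average(np.arange(194,207),weights=w),v])
g=tog(plane(s,out,.029)*1000);print('pointer top',np.round(g,1).tolist(),g[:,1].mean())
print(robot.read_state()['qvel'].max(),tog(robot.read_state()['tcp_pos'][:2]*1000))
# side: columns cross strip/plate
im=c['color'].astype(float);out=[]
for u in range(213,226):
    v0=int(220+(u-213)*.62);col=im[v0-6:v0+7,u,2];w=np.clip(col-np.median(col)-10,0,None)
    if w.sum()>0: out.append([u,np.average(np.arange(v0-6,v0+7),weights=w)])
print('pointer side',tog(plane(c,out,.029)*1000).tolist())
f=sorted(glob.glob('pics/side_*.png'))
h=cv2.cvtColor(cv2.imread('pics/side0.png'),cv2.COLOR_BGR2HSV).astype(int)
m=(h[...,0]>12)&(h[...,0]<27)&(h[...,1]>85);z=np.zeros_like(m);z[214:225,203:213]=m[214:225,203:213]
v,u=np.nonzero(z);q=tog(plane(c,np.c_[u,v],.021)*1000);print('rider side',q.tolist(),q.mean(0))
```

```text
pics/top0.png [81.7 81.6 81.6 81.8 81.8] 81.7
pics/top_1136.png [83.  82.1 81.7 81.7 81.9] 82.08
pointer top [[-6.0, 79.4], [-9.0, 79.7], [-12.0, 79.6], [-14.9, 79.8], [-17.9, 79.8], [-20.9, 79.5], [-38.8, 79.2], [-41.8, 79.3], [-44.8, 79.4], [-47.8, 79.3], [-50.8, 79.3]] 79.48181818181817
0.0009732226822810814 [42.3 80.7]
pointer side [[8.1, 67.0], [6.8, 63.9], [-2.5, 69.7], [-13.9, 77.8], [-18.2, 78.0], [-21.2, 76.9], [-27.2, 79.2], [-30.8, 78.7], [-34.5, 78.5], [-35.9, 71.0], [-40.1, 71.3], [-49.6, 77.6]]
rider side [[22.7, 83.4], [20.3, 81.5], [19.8, 86.5], [17.4, 84.6], [15.1, 82.7], [12.7, 80.8], [12.2, 85.7], [9.9, 83.8], [7.5, 81.9], [7.1, 86.8], [4.7, 84.9]] [13.58181818 83.87272727]
```

send_rows:
  deltas:
    - [[0, 0.1, 0, 0, 0, 0, 0.1], [0, 0.22, 0, 0, 0, 0, 0.1], [0, 0.22, 0, 0, 0, 0, 0.1], [0, 0.22, 0, 0, 0, 0, 0.1], [0, 0.22, 0, 0, 0, 0, 0.1], [0, 0.22, 0, 0, 0, 0, 0.1], [0, 0.22, 0, 0, 0, 0, 0.1]]

```text
clock: 13.38
tcp_pos: [0.5794, 0.139, 0.0437]
ee_rot: [[-0.999, -0.037, 0.001], [-0.037, 0.999, -0.001], [-0.001, -0.001, -1.0]]
force: [1.3, -1.9, 6.8]
grip_width: 0.196
gripper_force: 30.0
```

Run:
```python
from h import *
from fe import *
s=snap('top');im=s['color'].astype(float);out=[]
for v in list(range(191,197))+list(range(202,207)):
    row=im[v,193:206,2];w=np.clip(row-np.median(row)-6,0,None);out.append([np.average(np.arange(193,206),weights=w),v])
g=tog(plane(s,out,.029)*1000);print('pointer',g[:,1],g[:,1].mean())
st=robot.read_state();print(tog(st['tcp_pos'][:2]*1000),st['force'],st['gripper_force'],abs(st['qvel']).max(),st['clock'])
h=cv2.cvtColor(s['color'],cv2.COLOR_RGB2HSV);m=((h[...,0]<13)|(h[...,0]>172))&(h[...,1]>125)&(h[...,2]>70)
z=np.zeros(m.shape,bool);z[195:220,170:240]=m[195:220,170:240];v,u=np.nonzero(z);q=tog(plane(s,np.c_[u,v],.018)*1000);print('strip',q.min(0),q.max(0))
```

```text
pointer [81.8 81.8 81.5 81.4 81.5 81.4 81.5 81.6 81.4 81.4 81.4] 81.51818181818182
[42.3 82.9] [-0.14606692 -2.52115812  5.8126026 ] 30.0010643620044 0.0015034461207048735 13.4333
strip [-59.9   8.3] [-29.7 135.3]
```

Pointer at 81.5 and rider at 81.8 along the scale; strip in place and the grip holding. Handing in.

```bash
python3 -c "from rig import robot;print(robot.sign_off())"
```

```text
the job is handed in; nothing more can be done
None
```

I handed the job in at about 13.4 s with the strip flat in its compartment and let go, the lock released, and the gripper holding the arm with its pointer about 0.3 mm from the rider's centre by the top camera; no pass/fail verdict came back.

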